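# Fill the tub that was missed

### The arm

A 6-joint arm with a two-finger parallel gripper is mounted at the origin on the work surface. World frame = base frame: x ahead of the robot, y to its left, z up, the work surface at z = 0. Lengths are in mm, angles in rad, forces in N, time in s.
With the tool pointing down it reaches from about 250 to 800 mm from the base axis. Payload 8.5 kg.
Tool frame: the origin (TCP) lies at the centre of the arm's flange, where the gripper is bolted on; the fingertips stand 173 mm ahead of it and the grasp point (between the pads) lies 155 mm ahead of it; y points along the fingers, x is the direction in which the jaws open and shut, and the axes are right-handed (so a half turn about y gives the same grasp; the last joint's range is limited). The gripper opens to 85 mm and grips with 20 to 120 N. Pads are 22 mm wide; open, the fingers measure 114 mm over their backs; the gripper's body (76 mm by 85 mm) begins 54 mm behind the grasp point. The pads swing forward as they close: fully open they stand 13 mm farther back than shut.
Start: joints at [-1.329, 0.238, -0.013, 1.319, 0, 1.571], TCP at [125.703, -509.702, 404.676] pointing down, gripper open.
Joint ranges: [-2.66, 2.66], [-1.03, 1.9], [-1.14, 1.46], [-1.82, 2.27], [-1.45, 1.34], [-3.14, 3.14]. Speed limits (rad/s): [2.22, 2.22, 2.79, 3.14, 3.14, 3.14].

### API

Orientations are given as a unit quaternion [x, y, z, w].
In Python, from station import ctrl, optics gives the robot as it stands.
- The arm moves only by the tool jog_arm, never from a script. Its argument "increments" is a list of rows, each an object of numbers: "wx", "wy", "wz": the turn, a rotation vector about the world's x, y, z in degrees; "dx", "dy", "dz": the shift along the world's x, y, z in m; "fingers": the opening, from 0 (shut) to 1 (fully open). A call has exactly 5 rows; each row shifts and turns the commanded pose from where the row before left it; what a row does not reach is not made up. A row lasts 1/12 s, in which the tool goes at most 41.7 mm and 7.16 degrees, less where a joint would pass 70% of its speed; a pose out of reach is approached as far as the arm can. A call is refused whole if a number of a shift passes 0.0417 or a number of a turn 7.16, either way. A call with a gripper value outside its range is refused whole. The fingers move at their own pace and stop on an object; "squeeze" is the grip in N (left out, the last holds). Time passes only in rows, so rows that do not move let the fingers close, or fill a call up. It gives the time, the measured TCP pose, the force and the opening at its end, in the units of the state.
- ctrl.get_state(): the state, without advancing time (a new reading comes with each control period).
- optics.capture(name): name is "side" or "top"; returns a dict with "frame" (384x512x3 uint8, blue, green, red), "camera_matrix" (3x3 intrinsics, pixels), "world_from_camera" (4x4, takes a point from camera to world coordinates). Camera axes: x right, y up, looking along -z (the intrinsics and any distortion apply to the point x, -y, -z); pixel columns grow to the right and rows downward; lengths in mm; the calibration is good to about 2 mm. A picture is of the moment at which its call begins. There is no depth.
- ctrl.job_done(): hands the job in, once; it reports no verdict.
The state is a dict: "clock": time; "joint_pos": joint angles; "joint_vel": joint speeds; "effort": joint torques, N m; "ee_pos": TCP position; "tool_rot": TCP orientation; "wrist_force": force on the tool from outside, world axes, zero at the start; "moment": the same for the moment, N m; "grip_width": finger opening in mm.
Only numpy, scipy, OpenCV 4.12 (cv2) and the standard library are available. Lean on these libraries where they do the work, as an engineer would, in place of code of your own. Each camera call takes 0.05 s, during which the arm holds its last target. There are 200 camera calls.

### The job

Two of the three white tubs on the tray already have their portion of chocolate chunks; one has been missed and is empty. Pick up the loaded scoop by its handle, tip all four of its chunks into the empty tub without touching them with the fingers, and lay the scoop back down, right way up, on the blue board. Do not shift the portions already in the other tubs, nor the cake, the jar or the spatula.

Things in the scene. Friction and masses are not known exactly. Their poses are not given: they have to be found in the camera images.
- tub_a: open white rectangular plastic tub, outside 130 (x) x 110 (y) x 60 mm high, walls 4 mm, inside 122 x 102 mm, floor 4 mm thick; held fast on the tray. Origin: centre of its underside, 8 mm above the table. The three tubs are alike and stand in a row; which of them is empty differs each time
- tub_b: open white rectangular plastic tub, outside 130 (x) x 110 (y) x 60 mm high, walls 4 mm, inside 122 x 102 mm, floor 4 mm thick; held fast on the tray. Origin: centre of its underside, 8 mm above the table. The three tubs are alike and stand in a row; which of them is empty differs each time
- tub_c: open white rectangular plastic tub, outside 130 (x) x 110 (y) x 60 mm high, walls 4 mm, inside 122 x 102 mm, floor 4 mm thick; held fast on the tray. Origin: centre of its underside, 8 mm above the table. The three tubs are alike and stand in a row; which of them is empty differs each time
- portion_1: portion of chocolate chunks that already lies in one of the tubs: a stuck-together dark brown heap about 75 x 60 x 39 mm. Origin: centre of its underside. The tub in whose middle it lies is filled
- portion_2: portion of chocolate chunks that already lies in one of the tubs: a stuck-together dark brown heap about 75 x 60 x 39 mm. Origin: centre of its underside. The tub in whose middle it lies is filled
- scoop: steel scoop with black bar handle, 194 mm long, 0.22 kg, holding four loose chunks. Trough 84 x 62 x 38 mm, flat 3 mm floor, open at top and front; x points out of the mouth, z up; origin: centre of the trough underside. Handle: level bar 18 mm wide (y), 20 mm high, x = -42 to -152 mm, middle at z = 32 mm. Chunks slide out when the mouth is tipped down 35 to 45 degrees or more
- scoop_grip (a point): point in the middle of the scoop's handle, 38 mm behind the trough's back wall (x = -80, z = 32 mm in the scoop's frame), good to grasp from above across the bar
- scoop_mouth (a point): middle of the trough floor's front edge, where the chunks slide out (x = 42, z = 3 mm in the scoop's frame)
- board: blue plastic board, 220 (x) x 170 (y) x 12 mm, fixed to the table; the scoop lies on it at the start. Origin: centre of its underside, on the table
- tray: flat aluminium tray under the tubs, 180 (x) x 410 (y) mm, 8 mm thick, fixed; the tubs' row runs along its y. Origin: centre of its underside
- cake: layered chocolate cake on a black carrier, 110 x 160 x 62 mm, bystander. Origin: centre of its underside
- jar: closed jar with yellow cap, 68 mm across, 110 mm high, bystander. Origin: centre of its underside
- spatula: spatula with wooden handle, 260 mm long, lying flat along its x, bystander. Origin: its middle, on the table
- chunk_1: loose dark chocolate chunk, a 22 mm cube of 14 g, lying in the scoop at the start. Origin: centre of one face (the underside at the start)
- chunk_2: loose dark chocolate chunk, a 22 mm cube of 14 g, lying in the scoop at the start. Origin: centre of one face (the underside at the start)
- chunk_3: loose dark chocolate chunk, a 22 mm cube of 14 g, lying in the scoop at the start. Origin: centre of one face (the underside at the start)
- chunk_4: loose dark chocolate chunk, a 22 mm cube of 14 g, lying in the scoop at the start. Origin: centre of one face (the underside at the start)
There are look-alikes about, which are no part of the job. What is shaped like the scoop but orange is not meant.

How it is judged:
By the outcome, as a careful person would: the job done as asked, in the order asked, and still so for the second after the job is handed in, with the robot touching nothing.
It also fails if it takes over 51 s, if anything falls off the work surface, if the arm or the gripper's body presses on something with over 40 N, if the wrist force passes 120 N, or if a joint passes its speed limit or range.

## Working session

There is one attempt and no reset: what is moved stays moved. The work goes in short steps, Python scripts to look and compute and a tool call to move; the robot and the scene stay as the last step left them, time stands still between calls to the robot, and variables do not carry over. Pictures are saved under pics/ and viewed, on a budget of 10 in all, crops included, one or two more only if the job needs it, and the job is handed in when it is done.

Besides the shell and the picture viewer there is one more tool, called after "Request:" by a JSON object that holds its "api" and its "payload". jog_arm: Moves the arm, as the interface text tells. Its arguments: {"type":"object","properties":{"increments":{"type":"array","items":{"type":"object","properties":{"wx":{"type":"number"},"wy":{"type":"number"},"wz":{"type":"number"},"dx":{"type":"number"},"dy":{"type":"number"},"dz":{"type":"number"},"fingers":{"type":"number"}}}},"squeeze":{"type":"number"}},"required":["increments"]}

```bash
ls; mkdir -p pics
cat > h.py <<'E'
import numpy as np, cv2
from station import ctrl, optics
def cap(n):
    d=optics.capture(n); return np.array(d["frame"]),np.array(d["camera_matrix"],float),np.array(d["world_from_camera"],float),d
def ray(K,W,uv):
    p=np.linalg.inv(K)@[uv[0],uv[1],1]; d=W[:3,:3]@[p[0],-p[1],-p[2]]; return W[:3,3],d/np.linalg.norm(d)
def onz(K,W,uv,z):
    o,d=ray(K,W,uv); return o+d*(z-o[2])/d[2]
def proj(K,W,P):
    c=np.linalg.inv(W)@np.append(P,1); q=K@[c[0],-c[1],-c[2]]; return q[:2]/q[2]
def tri(r1,r2):
    (o1,d1),(o2,d2)=r1,r2
    t=np.linalg.lstsq(np.c_[d1,-d2],o2-o1,rcond=None)[0]
    a=o1+t[0]*d1;b=o2+t[1]*d2; return (a+b)/2,np.linalg.norm(a-b)
E
python3 - <<'E'
from h import *
for n in("top","side"):
    f,K,W,d=cap(n); cv2.imwrite(f"pics/{n}0.png",f); print(n,d.keys(),K.tolist(),W.round(3).tolist())
    np.savez(f"{n}0.npz",f=f,K=K,W=W)
print(ctrl.get_state())
a=cv2.imread("pics/top0.png");b=cv2.imread("pics/side0.png")
E
```

```text
pics
top dict_keys(['frame', 'camera_matrix', 'world_from_camera']) [[365.9625483394504, 0.0, 254.1122749777], [0.0, 365.9625483394504, 192.15967349418472], [0.0, 0.0, 1.0]] [[0.013, 0.996, -0.088, 398.283], [-0.999, 0.016, 0.037, -40.568], [0.039, 0.087, 0.995, 1032.153], [0.0, 0.0, 0.0, 1.0]]
side dict_keys(['frame', 'camera_matrix', 'world_from_camera']) [[482.36704075081934, 0.0, 249.42248103872225], [0.0, 482.36704075081934, 183.5634773246178], [0.0, 0.0, 1.0]] [[-0.963, 0.146, -0.226, 140.32], [-0.269, -0.572, 0.775, 1149.402], [-0.017, 0.807, 0.59, 977.755], [0.0, 0.0, 0.0, 1.0]]
{'clock': 0.1, 'joint_pos': array([-1.32902235e+00,  2.38696468e-01, -1.41273099e-02,  1.31919738e+00,
       -1.28176477e-05,  1.57079323e+00]), 'joint_vel': array([ 0.00100815, -0.0030822 ,  0.00207168,  0.00037377, -0.00296179,
        0.0007733 ]), 'effort': array([-4.00572817e-04, -5.39721215e+01,  3.47000921e+01,  1.33897777e-02,
       -1.77490364e-05,  1.53657362e-05]), 'ee_pos': array([ 125.66332092, -509.5954368 ,  404.17114037]), 'tool_rot': array([-0.55638451,  0.43639739, -0.43571001,  0.55691147]), 'wrist_force': array([ 0.37478581,  0.3870148 , -0.53655743]), 'moment': array([-0.02677191, -0.0430745 , -0.01005508]), 'grip_width': 85.28400209342433}
```

View images.

View pics/top0.png

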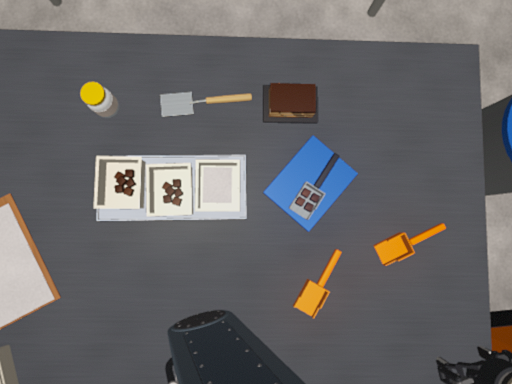

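View pics/side0.png

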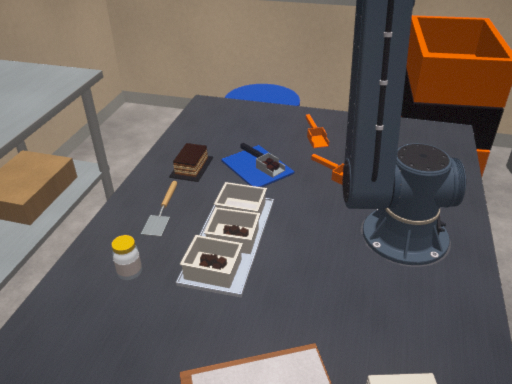

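Top view: the steel scoop with the black handle is at about (310,195) on the blue board, its handle running to (336,156). Look-alikes are the orange scoops at (313,295) and (397,248). Of the tubs, (124,183) and (171,190) are filled and (219,186) is empty. I choose the steel scoop; next is a close crop plus measurement.

Run:
```python
from h import *
t=np.load("top0.npz");s=np.load("side0.npz")
a=t['f'][130:240,255:365];b=s['f'][130:200,210:310]
A=cv2.resize(a,None,fx=5,fy=5,interpolation=cv2.INTER_CUBIC)[:550,:]
B=cv2.resize(b,None,fx=5.0,fy=5.0,interpolation=cv2.INTER_CUBIC)
B=cv2.resize(b,(250*1,175)); 
c=np.zeros((550,800,3),np.uint8);c[:,:550]=A;c[:175,550:]=B
c2=cv2.resize(s['f'][180:300,170:280],(250,273));c[200:473,550:]=c2
cv2.imwrite("pics/crop.png",c)
def comp(m,near):
    n,l,st,ce=cv2.connectedComponentsWithStats(m.astype(np.uint8)*1)
    r=[(i,st[i].tolist(),ce[i].round(1).tolist()) for i in range(1,n) if st[i][4]>15]
    return l,r
for nm,d,roi in(("top",t,(130,240,255,365)),("side",s,(130,195,210,310))):
    f=d['f'];K=d['K'];W=d['W'];h=cv2.cvtColor(f,cv2.COLOR_BGR2HSV)
    m=np.zeros(f.shape[:2],bool);m[roi[0]:roi[1],roi[2]:roi[3]]=1
    blue=(h[...,0]>100)&(h[...,0]<125)&(h[...,1]>170)&(h[...,2]>90)&m
    hull=cv2.convexHull(np.argwhere(blue)[:,::-1].astype(np.int32))
    H=np.zeros(f.shape[:2],np.uint8);cv2.fillConvexPoly(H,hull,1)
    r=cv2.minAreaRect(hull);print(nm,"board",r)
    if nm=="top":
        bx=cv2.boxPoints(r);print([onz(K,W,p,12).round(0).tolist() for p in bx])
    dark=(h[...,2]<60)&(H>0); steel=(h[...,1]<90)&(h[...,2]>85)&(H>0)
    for q,mm in(("dark",dark),("steel",steel)):
        l,rr=comp(mm,0)
        for i,st,ce in rr:
            p=np.argwhere(l==i)[:,::-1].astype(np.int32); R=cv2.minAreaRect(p)
            print(nm,q,st,ce,[np.round(x,1) for x in R])
```

```text
top board ((310.0529479980469, 182.688232421875), (58.89661407470703, 75.81719207763672), 40.601295471191406)
[[488.0, -104.0, 12.0], [656.0, -243.0, 12.0], [548.0, -371.0, 12.0], [383.0, -230.0, 12.0]]
top steel [289, 182, 37, 38, 644] [307.1, 200.6] [array([306.9, 200.3]), array([23.8, 32.9]), np.float64(33.0)]
side board ((256.6600036621094, 166.1199951171875), (64.0, 36.20000076293945), 36.869895935058594)
side dark [246, 148, 16, 9, 67] [253.3, 151.8] [array([253.4, 151.7]), array([15.7,  4.5]), np.float64(26.6)]
side dark [265, 158, 14, 13, 85] [271.8, 163.8] [array([271. , 164.5]), array([13.9,  8.8]), np.float64(32.0)]
side steel [256, 153, 21, 15, 99] [263.1, 158.5] [array([264.4, 159.3]), array([ 9.8, 21.9]), np.float64(63.4)]
side steel [266, 163, 19, 14, 90] [276.8, 170.5] [array([276.1, 169.6]), array([ 9.9, 18. ]), np.float64(70.3)]
```

View pics/crop.png

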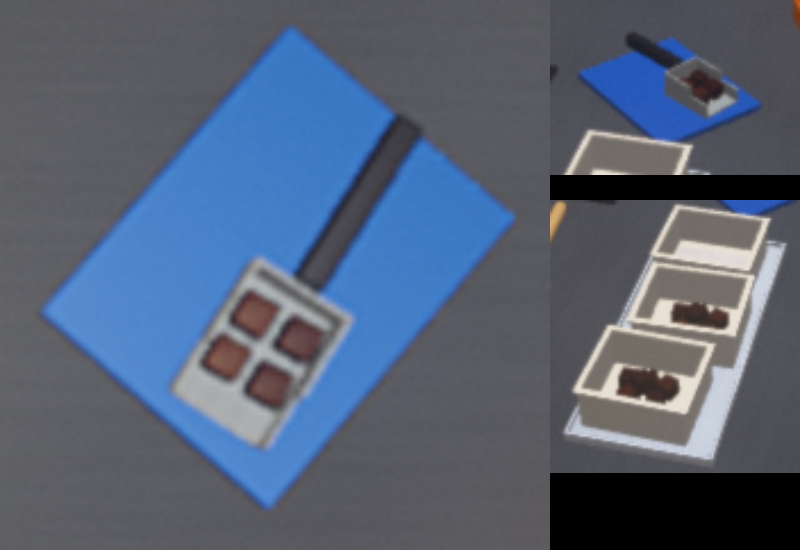

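The crop confirms the choice: a steel trough with four chunks, mouth toward lower-left at crop (218,418), and the black handle up to (407,121). The empty tub is the one nearest the board. Next I triangulate.

Run:
```python
from h import *
t=np.load("top0.npz");s=np.load("side0.npz")
R=lambda d,p:ray(d['K'],d['W'],p); T=lambda p,z:onz(t['K'],t['W'],p,z)
c=lambda x,y:(255+x/5-.4,130+y/5-.4)
hf,hn=c(407,128),c(312,280)
print("handle far/near z54",T(hf,54).round(1),T(hn,54).round(1))
m1,m2=c(172,388),c(265,447);b1,b2=c(253,260),c(350,318)
M=(T(m1,15)+T(m2,15))/2;B=(T(b1,50)+T(b2,50))/2
print("mouth",M.round(1),np.linalg.norm(T(m1,15)-T(m2,15)),"back",B.round(1),np.linalg.norm(T(b1,50)-T(b2,50)))
x=(M-B)[:2];print("len",np.linalg.norm(x),"yaw",np.degrees(np.arctan2(x[1],x[0])))
F=T(hf,54);x=(M-F)[:2];print("len",np.linalg.norm(x),"yaw from handle",np.degrees(np.arctan2(x[1],x[0])))
# side handle line: dark comp + axis
sd=lambda X,Y:(210+(X-550)/2.5-.3,130+Y/2.5-.3)
for a,b in((c(407,121),sd(630,38)),(c(253,260),sd(720,52)),(c(350,318),sd(668,72))):
    P,e=tri(R(t,a),R(s,b));print("tri",P.round(1),round(e,1))
# tubs: white rims
f=t['f'];h=cv2.cvtColor(f,cv2.COLOR_BGR2HSV)
w=((h[...,1]<45)&(h[...,2]>195)).astype(np.uint8);w[:145]=0;w[225:]=0;w[:,:90]=0;w[:,250:]=0
n,l,st,ce=cv2.connectedComponentsWithStats(w)
for i in range(1,n):
    if st[i][4]>150:
        r=cv2.minAreaRect(np.argwhere(l==i)[:,::-1].astype(np.int32));print(st[i],[np.round(q,1) for q in r],[T(p,68).round(0)[:2].tolist() for p in cv2.boxPoints(r)],T(r[0],68).round(0))
# check: empty tub rim corners by hand in side crop3 (scale 250/110)
k=250/110;sq=lambda X,Y:(170+(X-550)/k-.3,180+(Y-200)/k-.3)
for q in((678,207),(769,219),(751,268),(653,258)):print("side rim z68",onz(s['K'],s['W'],sq(*q),68).round(0))
```

```text
handle far/near z54 [ 589.8 -300.    54. ] [ 505.4 -247.5   54. ]
mouth [ 431.6 -203.    15. ] 61.37475425206842 back [ 500.8 -242.6   50. ] 61.31489055506301
len 79.75823284779212 yaw 150.2502740028465
len 185.62274456561022 yaw from handle 148.5031504251845
tri [ 593.6 -303.1   43.9] 4.4
tri [ 473.4 -212.6   98.5] 74.3
tri [ 506.4 -272.6   16.4] 36.9
[  94  155  152   66 7145] [array([169.5, 187.6]), array([ 64.2, 151.3]), np.float64(89.6)] [[572.0, 346.0], [583.0, -51.0], [412.0, -55.0], [404.0, 336.0]] [492. 146.  68.]
side rim z68 [563. -31.  68.]
side rim z68 [432. -36.  68.]
side rim z68 [429.  74.  68.]
side rim z68 [560.  87.  68.]
```

Run:
```python
from h import *
t=np.load("top0.npz");s=np.load("side0.npz")
R=lambda d,p:ray(d['K'],d['W'],p); T=lambda p,z:onz(t['K'],t['W'],p,z)
c=lambda x,y:(255+x/5-.4,130+y/5-.4)
sd=lambda X,Y:(210+(X-550)/2.5-.3,130+Y/2.5-.3)
for n,a,b in(("far",c(407,124),sd(631,39)),("b1",c(253,260),sd(667,72)),("b2",c(350,318),sd(718,54)),("m2 floor",c(265,447),sd(738,103)),("m1 floor",c(172,388),sd(708,114))):
    P,e=tri(R(t,a),R(s,b));print(n,P.round(1),round(e,1))
# handle in top: dark low-sat pixels inside the box around the handle
f=t['f'];h=cv2.cvtColor(f,cv2.COLOR_BGR2HSV).astype(int)
m=np.zeros((384,512),np.uint8);p=np.array([c(300,300),c(330,300),c(435,125),c(400,105)]).astype(np.int32)
cv2.fillConvexPoly(m,cv2.convexHull(p+0),1);m=cv2.dilate(m,np.ones((3,3)))
dk=(m>0)&(h[...,2]<75)&(h[...,1]<120)
q=np.argwhere(dk)[:,::-1];w=np.array([T(x,50)[:2] for x in q]);mu=w.mean(0);_,_,V=np.linalg.svd(w-mu);v=V[0]*np.sign(-V[0][0])
pr=(w-mu)@v;print("handle c",mu,"yaw",np.degrees(np.arctan2(v[1],v[0])),pr.min(),pr.max(),len(w),((w-mu)@V[1]).std()*3.46)
# top rims of tubs: brightness along row 186, col profile
g=f.min(2)
print(g[186,190:250]);print(g[150:222,222])
```

```text
far [ 592.2 -303.5   42.1] 4.4
b1 [ 513.9 -216.2   51.8] 4.3
b2 [ 468.3 -270.6   56.3] 33.6
m2 floor [ 413.9 -231.2    5.7] 3.5
m1 floor [ 445.3 -176.9   18.4] 4.5
handle c [ 562.72627782 -281.37508491] yaw 145.77905403823547 -37.80054321845513 67.42730396160786 111 15.231114301851317
[209 168 151 191 198 206 220 216 176 109 179 224 219 209 205 206 206 204
 204 204 206 207 206 206 205 205 205 205 206 206 205 205 204 205 205 202
 202 203 205 204 204 209 218 220 221 220 220 220 220 202 180 198 200 200
 204 185 106  94  99  98]
[ 94  93  90  92 117 162 182 186 195 212 221 216 183 113 110 159 206 210
 204 204 205 203 203 201 203 205 204 204 204 205 204 204 205 205 204 204
 204 203 203 205 205 203 204 204 204 203 204 204 205 204 203 202 206 219
 222 221 221 222 222 221 216 210 199 199 200 200 200 203 196 142  99  97]
```

Request:
{"api": "jog_arm", "payload": {"increments": [{"dx":0.03,"dy":0.012,"wz":7},{"dx":0.03,"dy":0.012,"wz":7},{"dx":0.03,"dy":0.012,"wz":7},{"dx":0.03,"dy":0.012,"wz":7},{"dx":0.03,"dy":0.012,"wz":7,"fingers":1}], "squeeze": 80}}

```text
validation failed for argument at $.in...
```

```bash
cat >> h.py <<'E'
from scipy.spatial.transform import Rotation as Ro
def st():
    s=ctrl.get_state();R=Ro.from_quat(s["tool_rot"]).as_matrix()
    print("t",round(s["clock"],2),"tcp",s["ee_pos"].round(1),"q",s["joint_pos"].round(2),"grip",round(s["grip_width"],1),"F",s["wrist_force"].round(1))
    print(" jaw",R[:,0].round(3),"az",round(np.degrees(np.arctan2(R[1,0],R[0,0])),1),"appr",R[:,1].round(3),"gp",(s["ee_pos"]+155*R[:,1]).round(1))
    return s,R
E
python3 - <<'E'
from h import *
st()
t=np.load("top0.npz");T=lambda p,z:onz(t['K'],t['W'],p,z).round(0)
print(T((195.5,186),68),T((240,186),68),T((222,158),68),T((222,211.5),68))
E
```

```text
t 0.1 tcp [ 125.7 -509.6  404.2] q [-1.33  0.24 -0.01  1.32 -0.    1.57] grip 85.3 F [ 0.4  0.4 -0.5]
 jaw [ 0.239 -0.971 -0.001] az -76.1 appr [-0.     0.001 -1.   ] gp [ 125.6 -509.4  249.2]
[497.  78.  68.] [499. -39.  68.] [573.  10.  68.] [431.   7.  68.]
```

Request:
{"api": "jog_arm", "payload": {"increments": [{"dx":0.03,"dy":0.012,"dz":0,"wx":0,"wy":0,"wz":7,"fingers":1},{"dx":0.03,"dy":0.012,"dz":0,"wx":0,"wy":0,"wz":7,"fingers":1},{"dx":0.03,"dy":0.012,"dz":0,"wx":0,"wy":0,"wz":7,"fingers":1},{"dx":0.03,"dy":0.012,"dz":0,"wx":0,"wy":0,"wz":7,"fingers":1},{"dx":0.03,"dy":0.012,"dz":0,"wx":0,"wy":0,"wz":7,"fingers":1}], "squeeze": 80}}

```text
clock: 0.52
ee_pos: [276.8, -448.9, 404.4]
tool_rot: [-0.663, 0.247, -0.246, 0.663]
wrist_force: [0.1, -1.1, 0.0]
grip_width: 85.4
```

```bash
python3 -c "
from h import *
st()"
```

```text
t 0.52 tcp [ 276.8 -448.9  404.4] q [-1.02  0.24 -0.01  1.32 -0.    1.27] grip 85.4 F [ 0.1 -1.1  0. ]
 jaw [ 0.757 -0.654 -0.001] az -40.8 appr [-0.     0.001 -1.   ] gp [ 276.8 -448.8  249.4]
```

Request:
{"api": "jog_arm", "payload": {"increments": [{"dx":0.017,"dy":0.0123,"dz":-0.007,"wx":0,"wy":0,"wz":6.7,"fingers":1},{"dx":0.017,"dy":0.0123,"dz":-0.007,"wx":0,"wy":0,"wz":6.7,"fingers":1},{"dx":0.017,"dy":0.0123,"dz":-0.007,"wx":0,"wy":0,"wz":6.7,"fingers":1},{"dx":0.017,"dy":0.0123,"dz":-0.007,"wx":0,"wy":0,"wz":6.7,"fingers":1},{"dx":0.017,"dy":0.0123,"dz":-0.007,"wx":0,"wy":0,"wz":6.7,"fingers":1}]}}

```text
clock: 0.93
ee_pos: [361.5, -387.4, 369.0]
tool_rot: [-0.706, 0.045, -0.045, 0.706]
wrist_force: [-0.5, 1.0, 0.6]
grip_width: 85.5
```

Request:
{"api": "jog_arm", "payload": {"increments": [{"dx":0.017,"dy":0.0123,"dz":-0.007,"wx":0,"wy":0,"wz":6.7,"fingers":1},{"dx":0.017,"dy":0.0123,"dz":-0.007,"wx":0,"wy":0,"wz":6.7,"fingers":1},{"dx":0.017,"dy":0.0123,"dz":-0.007,"wx":0,"wy":0,"wz":6.7,"fingers":1},{"dx":0.017,"dy":0.0123,"dz":-0.007,"wx":0,"wy":0,"wz":6.7,"fingers":1},{"dx":0.017,"dy":0.0123,"dz":-0.007,"wx":0,"wy":0,"wz":6.7,"fingers":1}]}}

```text
clock: 1.35
ee_pos: [446.4, -325.9, 334.0]
tool_rot: [-0.689, -0.16, 0.16, 0.689]
wrist_force: [0.4, -0.0, 0.2]
grip_width: 85.5
```

Request:
{"api": "jog_arm", "payload": {"increments": [{"dx":0.017,"dy":0.0123,"dz":-0.007,"wx":0,"wy":0,"wz":6.7,"fingers":1},{"dx":0.017,"dy":0.0123,"dz":-0.007,"wx":0,"wy":0,"wz":6.7,"fingers":1},{"dx":0.017,"dy":0.0123,"dz":-0.007,"wx":0,"wy":0,"wz":6.7,"fingers":1},{"dx":0.017,"dy":0.0123,"dz":-0.007,"wx":0,"wy":0,"wz":6.7,"fingers":1},{"dx":0.017,"dy":0.0123,"dz":-0.007,"wx":0,"wy":0,"wz":6.7,"fingers":1}]}}

```text
clock: 1.77
ee_pos: [531.4, -264.4, 298.9]
tool_rot: [-0.613, -0.352, 0.352, 0.614]
wrist_force: [0.8, -1.1, -0.7]
grip_width: 85.6
```

Run:
```python
from h import *
s,R=st()
out=np.zeros((590,800,3),np.uint8)
f,K,W,_=cap("top");np.savez("top1.npz",f=f,K=K,W=W);out[:400,:400]=cv2.resize(f[110:230,250:370],(400,400),interpolation=cv2.INTER_CUBIC)
f,K,W,_=cap("side");np.savez("side1.npz",f=f,K=K,W=W);out[:400,400:]=cv2.resize(f[100:200,210:310],(400,400),interpolation=cv2.INTER_CUBIC)
cv2.imwrite("pics/s1.png",out)
g=s["ee_pos"]+155*R[:,1]
```

```text
t 1.77 tcp [ 531.4 -264.4  298.9] q [-0.46  0.41 -0.04  1.12 -0.    0.07] grip 85.6 F [ 0.8 -1.1 -0.7]
 jaw [ 0.505  0.863 -0.   ] az 59.7 appr [-0.001  0.    -1.   ] gp [ 531.3 -264.4  143.9]
```

View pics/s1.png

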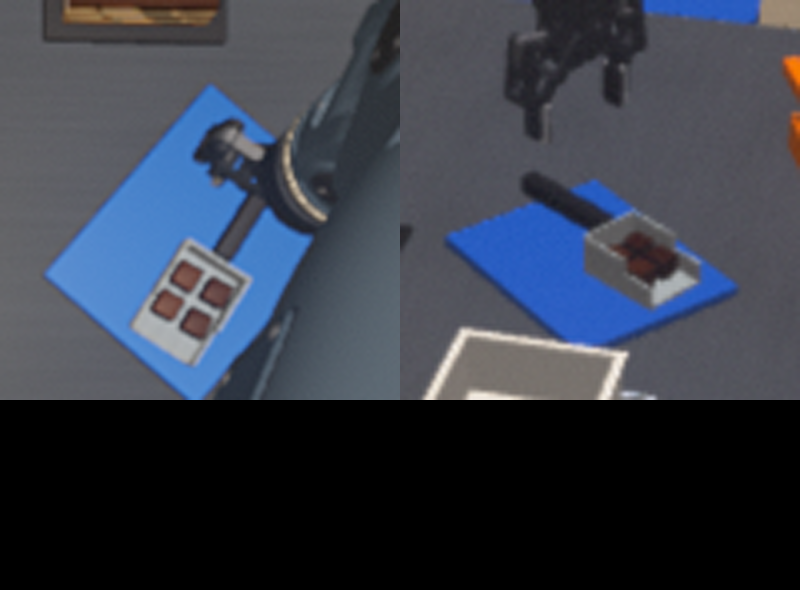

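The two views show the open fingers above the handle, straddling its line. The chunks are intact in the trough. Side crop: handle end at (528,178), meeting the trough at (612,215). I check for camera bias by projecting known points.

Run:
```python
from h import *
t=np.load("top1.npz");s=np.load("side1.npz")
d=np.array([np.cos(np.radians(149.7)),np.sin(np.radians(149.7)),0]);y=np.array([-d[1],d[0],0])
g=np.array([532,-264.5,44.])
O=g+80*d-[0,0,32]
def show(n,P):
    a=proj(t['K'],t['W'],P);b=proj(s['K'],s['W'],P)
    print(n,"top crop",((a-[250,110])*400/120+1).round(0),"side crop",((b-[210,100])*4+[401,1]).round(0))
L=lambda x,yy,z:O+x*d+yy*y+[0,0,z]
for n,p in dict(far=(-152,0,42),near=(-42,0,42),bL=(-42,31,38),bR=(-42,-31,38),mL=(42,31,0),mR=(42,-31,0)).items(): show(n,L(*p))
j=np.array([.505,.863,0]);m=np.array([531.3,-264.4,139])
show("tip+",m+j*48);show("tip-",m-j*48)
```

```text
far top crop [289. 146.] side crop [524. 172.]
near top crop [222. 261.] side crop [609. 217.]
bL top crop [253. 281.] side crop [633. 208.]
bR top crop [188. 241.] side crop [584. 235.]
mL top crop [193. 370.] side crop [702. 280.]
mR top crop [130. 332.] side crop [653. 309.]
tip+ top crop [215. 174.] side crop [539. 139.]
tip- top crop [326. 240.] side crop [617.  99.]
```

Predicted and observed points agree to about 2 mm, heights included. Descending and gripping.

Request:
{"api": "jog_arm", "payload": {"increments": [{"dx":0.0015,"dy":0,"dz":-0.025,"wx":0,"wy":0,"wz":0,"fingers":1},{"dx":0,"dy":0,"dz":-0.025,"wx":0,"wy":0,"wz":0,"fingers":1},{"dx":0,"dy":0,"dz":-0.02,"wx":0,"wy":0,"wz":0,"fingers":1},{"dx":0,"dy":0,"dz":-0.02,"wx":0,"wy":0,"wz":0,"fingers":0.8},{"dx":0,"dy":0,"dz":-0.01,"wx":0,"wy":0,"wz":0,"fingers":0.6}]}}

```text
clock: 2.28
ee_pos: [531.0, -265.1, 197.3]
tool_rot: [-0.614, -0.349, 0.35, 0.616]
wrist_force: [-0.0, -1.0, 0.4]
grip_width: 64.0
```

Request:
{"api": "jog_arm", "payload": {"increments": [{"dx":0,"dy":0,"dz":0,"wx":0,"wy":0,"wz":0,"fingers":0.45},{"dx":0,"dy":0,"dz":0,"wx":0,"wy":0,"wz":0,"fingers":0.35},{"dx":0,"dy":0,"dz":0,"wx":0,"wy":0,"wz":0,"fingers":0.28},{"dx":0,"dy":0,"dz":0,"wx":0,"wy":0,"wz":0,"fingers":0.22},{"dx":0,"dy":0,"dz":0,"wx":0,"wy":0,"wz":0,"fingers":0.15}], "squeeze": 80}}

```text
clock: 2.7
ee_pos: [532.7, -265.5, 201.1]
tool_rot: [0.615, 0.351, -0.35, -0.614]
wrist_force: [-0.1, 0.5, 5.4]
grip_width: 16.6
```

Request:
{"api": "jog_arm", "payload": {"increments": [{"dx":0,"dy":0,"dz":0,"wx":0,"wy":0,"wz":0,"fingers":0},{"dx":0,"dy":0,"dz":0,"wx":0,"wy":0,"wz":0,"fingers":0},{"dx":0,"dy":0,"dz":0,"wx":0,"wy":0,"wz":0,"fingers":0},{"dx":0,"dy":0,"dz":0,"wx":0,"wy":0,"wz":0,"fingers":0},{"dx":0,"dy":0,"dz":0,"wx":0,"wy":0,"wz":0,"fingers":0}], "squeeze": 80}}

```text
clock: 3.12
ee_pos: [532.8, -265.4, 201.0]
tool_rot: [0.615, 0.351, -0.35, -0.614]
wrist_force: [0.9, 0.7, 7.3]
grip_width: 16.9
```

```bash
python3 -c "
from h import *
st()"
```

```text
t 3.12 tcp [ 532.8 -265.4  201. ] q [-0.46  0.49 -0.18  0.9  -0.    0.07] grip 16.9 F [0.9 0.7 7.3]
 jaw [0.51 0.86 0.  ] az 59.4 appr [ 0.002 -0.001 -1.   ] gp [ 533.1 -265.6   46. ]
```

Request:
{"api": "jog_arm", "payload": {"increments": [{"dx":0,"dy":0,"dz":0.004,"wx":0,"wy":0,"wz":0,"fingers":0},{"dx":0,"dy":0,"dz":0.008,"wx":0,"wy":0,"wz":0,"fingers":0},{"dx":0,"dy":0,"dz":0.012,"wx":0,"wy":0,"wz":0,"fingers":0},{"dx":0,"dy":0,"dz":0.012,"wx":0,"wy":0,"wz":0,"fingers":0},{"dx":0,"dy":0,"dz":0.014,"wx":0,"wy":0,"wz":0,"fingers":0}]}}

```text
clock: 3.53
ee_pos: [531.9, -265.0, 250.2]
tool_rot: [-0.614, -0.35, 0.35, 0.615]
wrist_force: [0.4, 0.7, -2.0]
grip_width: 16.9
```

Request:
{"api": "jog_arm", "payload": {"increments": [{"dx":0,"dy":0,"dz":0.02,"wx":0,"wy":0,"wz":0,"fingers":0},{"dx":0,"dy":0,"dz":0.022,"wx":0,"wy":0,"wz":0,"fingers":0},{"dx":0,"dy":0,"dz":0.022,"wx":0,"wy":0,"wz":0,"fingers":0},{"dx":0,"dy":0,"dz":0.02,"wx":0,"wy":0,"wz":0,"fingers":0},{"dx":0,"dy":0,"dz":0.012,"wx":0,"wy":0,"wz":0,"fingers":0}]}}

```text
clock: 3.95
ee_pos: [532.2, -265.2, 348.6]
tool_rot: [0.615, 0.35, -0.35, -0.614]
wrist_force: [-0.0, -0.6, -2.6]
grip_width: 16.5
```

```bash
cat > two.py <<'E'
from h import *
import sys
def two(name,tc,sc):  # crops: (x0,y0,size)
    out=np.zeros((400,800,3),np.uint8)
    for i,(n,(x,y,k)) in enumerate((("top",tc),("side",sc))):
        f,K,W,_=cap(n);np.savez(f"{n}_{name}.npz",f=f,K=K,W=W)
        out[:,400*i:400*i+400]=cv2.resize(f[y:y+k,x:x+k],(400,400),interpolation=cv2.INTER_CUBIC)
    cv2.imwrite(f"pics/{name}.png",out)
E
python3 - <<'E'
from two import *
st();two("lift",(180,110,190),(170,70,190))
E
```

```text
t 3.95 tcp [ 532.2 -265.2  348.6] q [-0.46  0.38  0.04  1.23 -0.    0.07] grip 16.5 F [-0.  -0.6 -2.6]
 jaw [ 0.51  0.86 -0.  ] az 59.4 appr [ 0.002 -0.001 -1.   ] gp [ 532.5 -265.4  193.6]
```

View pics/lift.png

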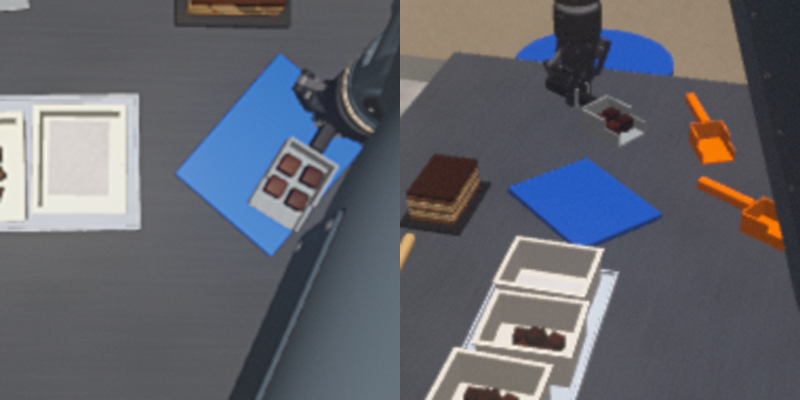

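The scoop is lifted level (about 2.6 N load) with all four chunks aboard: top crop around (292,180), side crop (618,120). Now to the empty tub, turning with the base.

Request:
{"api": "jog_arm", "payload": {"increments": [{"dx":0.0022,"dy":0.006,"dz":0,"wx":0,"wy":0,"wz":0.64,"fingers":0},{"dx":0.0044,"dy":0.012,"dz":0,"wx":0,"wy":0,"wz":1.27,"fingers":0},{"dx":0.0066,"dy":0.018,"dz":0,"wx":0,"wy":0,"wz":1.9,"fingers":0},{"dx":0.0081,"dy":0.022,"dz":0,"wx":0,"wy":0,"wz":2.33,"fingers":0},{"dx":0.0088,"dy":0.024,"dz":0,"wx":0,"wy":0,"wz":2.54,"fingers":0}]}}

```text
clock: 4.47
ee_pos: [562.3, -181.7, 344.2]
tool_rot: [-0.585, -0.396, 0.397, 0.586]
wrist_force: [0.8, 1.0, -1.8]
grip_width: 16.5
```

Request:
{"api": "jog_arm", "payload": {"increments": [{"dx":0.0088,"dy":0.024,"dz":0,"wx":0,"wy":0,"wz":2.54,"fingers":0},{"dx":0.0088,"dy":0.024,"dz":0,"wx":0,"wy":0,"wz":2.54,"fingers":0},{"dx":0.0088,"dy":0.024,"dz":0,"wx":0,"wy":0,"wz":2.54,"fingers":0},{"dx":0.0088,"dy":0.024,"dz":0,"wx":0,"wy":0,"wz":2.54,"fingers":0},{"dx":0.0088,"dy":0.024,"dz":0,"wx":0,"wy":0,"wz":2.54,"fingers":0}]}}

```text
clock: 4.88
ee_pos: [606.3, -60.7, 344.2]
tool_rot: [-0.537, -0.459, 0.46, 0.538]
wrist_force: [-0.5, 0.2, -2.6]
grip_width: 16.1
```

Request:
{"api": "jog_arm", "payload": {"increments": [{"dx":0.0088,"dy":0.024,"dz":0,"wx":0,"wy":0,"wz":2.54,"fingers":0},{"dx":0.0081,"dy":0.022,"dz":0,"wx":0,"wy":0,"wz":2.33,"fingers":0},{"dx":0.0066,"dy":0.018,"dz":0,"wx":0,"wy":0,"wz":1.9,"fingers":0},{"dx":0.0044,"dy":0.012,"dz":0,"wx":0,"wy":0,"wz":1.27,"fingers":0},{"dx":0.003,"dy":0.008,"dz":0,"wx":0,"wy":0,"wz":0.85,"fingers":0}]}}

```text
clock: 5.3
ee_pos: [637.2, 23.0, 344.4]
tool_rot: [-0.5, -0.499, 0.5, 0.501]
wrist_force: [0.2, -0.0, -2.4]
grip_width: 16.8
```

Run:
```python
from two import *
st();two("over",(140,90,190),(150,110,190))
```

```text
t 5.3 tcp [637.2  23.  344.4] q [0.04 0.46 0.16 1.27 0.   0.04] grip 16.8 F [ 0.2 -0.  -2.4]
 jaw [0.003 1.    0.   ] az 89.8 appr [-0.002  0.    -1.   ] gp [636.9  23.  189.4]
```

View pics/over.png

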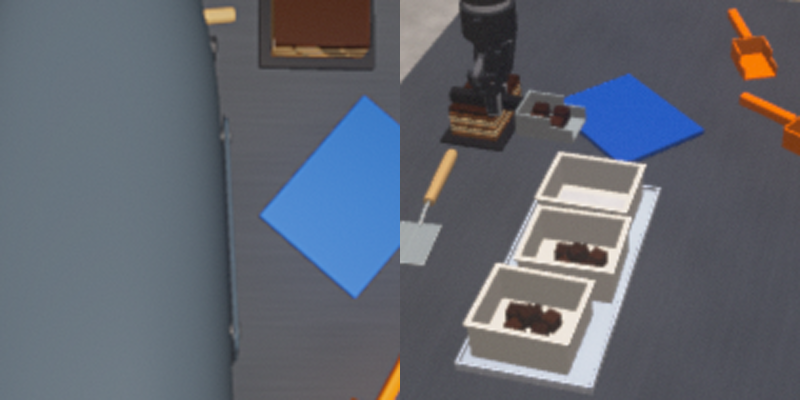

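The side view shows the scoop level with its chunks at crop (553,113), out beyond the empty tub (rim corners (557,152), (645,165), (629,213), (537,200)). The arm hides it from the top. I triangulate the rim corners.

Run:
```python
from h import *
t=np.load("top_lift.npz");s=np.load("side_over.npz")
k=400/190
a=lambda x,y:(180+x/k-.3,110+y/k-.3); b=lambda x,y:(150+(x-400)/k-.3,110+y/k-.3)
for n,p,q in(("+x+y",(33,104),(537,200)),("+x-y",(130,104),(557,152)),("-x-y",(127,215),(645,165)),("-x+y",(33,217),(629,213))):
    P,e=tri(ray(t['K'],t['W'],a(*p)),ray(s['K'],s['W'],b(*q)))
    print(n,P.round(0),round(e,1),onz(t['K'],t['W'],a(*p),68).round(0),onz(s['K'],s['W'],b(*q),68).round(0))
# scoop mouth from side: visible corners of trough at y known
st()
d=np.array([-1,0,0.]);g=np.array([636.9,23,189.4]);O=g+80*d-[0,0,32]
for n,v in dict(mL=(42,-31,0),mR=(42,31,0),bR=(-42,31,38),bL=(-42,-31,38)).items():
    P=O+[-v[0],v[1],v[2]];q=proj(s['K'],s['W'],P);print(n,((q-[150,110])*k+[400,0]).round(0))
```

```text
+x+y [567.  80.  64.] 5.8 [569.  80.  68.] [562.  84.  68.]
+x-y [573. -42.  62.] 0.7 [571. -42.  68.] [570. -34.  68.]
-x-y [432. -40.  64.] 2.2 [431. -40.  68.] [432. -35.  68.]
-x+y [427.  77.  65.] 0.6 [427.  76.  68.] [427.  80.  68.]
t 5.4 tcp [637.3  22.2 344.8] q [0.03 0.46 0.16 1.27 0.   0.04] grip 16.3 F [ 0.6 -0.5 -2.5]
 jaw [ 0.004  1.    -0.   ] az 89.7 appr [-0.001 -0.    -1.   ] gp [637.1  22.2 189.8]
mL [584. 117.]
mR [572. 141.]
bR [513. 111.]
bL [528.  87.]
```

Request:
{"api": "jog_arm", "payload": {"increments": [{"dx":-0.0165,"dy":0,"dz":-0.0007,"wx":0,"wy":-5,"wz":0,"fingers":0},{"dx":-0.0173,"dy":0,"dz":-0.0015,"wx":0,"wy":-5,"wz":0,"fingers":0},{"dx":-0.018,"dy":0,"dz":-0.0031,"wx":0,"wy":-5,"wz":0,"fingers":0},{"dx":-0.0185,"dy":0,"dz":-0.0047,"wx":0,"wy":-5,"wz":0,"fingers":0},{"dx":-0.0189,"dy":0,"dz":-0.0062,"wx":0,"wy":-5,"wz":0,"fingers":0}]}}

```text
clock: 5.82
ee_pos: [546.5, 19.8, 329.6]
tool_rot: [0.599, 0.595, -0.376, -0.381]
wrist_force: [0.3, 0.5, -2.2]
grip_width: 16.6
```

```bash
cat >> h.py <<'E'
def scoop():
    s,R=st();g=s["ee_pos"]+155*R[:,1];z=-R[:,1];x=np.cross(R[:,0],z)
    if x[0]>0 and abs(x[0])>.3: x=-x
    print(" scoop x",x.round(3),"mouth",(g+122*x-29*z).round(1),"origin",(g+80*x-32*z).round(1))
E
python3 -c "
from h import *
scoop()"
```

```text
t 5.82 tcp [546.5  19.8 329.6] q [ 0.04  0.14 -0.41  0.58 -0.02  0.05] grip 16.6 F [ 0.3  0.5 -2.2]
 jaw [0.008 1.    0.003] az 89.5 appr [ 0.427 -0.001 -0.904] gp [612.6  19.6 189.4]
 scoop x [-0.904  0.008 -0.427] mouth [514.6  20.6 111.1] origin [553.9  20.2 126.3]
```

Request:
{"api": "jog_arm", "payload": {"increments": [{"dx":-0.0175,"dy":0,"dz":-0.0081,"wx":0,"wy":-5,"wz":0,"fingers":0},{"dx":-0.0175,"dy":0,"dz":-0.0096,"wx":0,"wy":-5,"wz":0,"fingers":0},{"dx":-0.0175,"dy":0,"dz":-0.0114,"wx":0,"wy":-5,"wz":0,"fingers":0},{"dx":-0.0175,"dy":0,"dz":-0.0129,"wx":0,"wy":-5,"wz":0,"fingers":0},{"dx":-0.0175,"dy":0,"dz":-0.0146,"wx":0,"wy":-5,"wz":0,"fingers":0}]}}

```text
clock: 6.23
ee_pos: [461.2, 19.8, 274.9]
tool_rot: [0.665, 0.662, -0.243, -0.247]
wrist_force: [1.3, -0.5, -3.8]
grip_width: 17.1
```

```bash
python3 -c "
from h import *
scoop()"
```

```text
t 6.23 tcp [461.2  19.8 274.9] q [ 0.06  0.02 -0.96 -0.27 -0.04  0.04] grip 17.1 F [ 1.3 -0.5 -3.8]
 jaw [0.006 1.    0.005] az 89.6 appr [ 0.76  -0.002 -0.65 ] gp [578.9  19.6 174.1]
 scoop x [-0.65   0.008 -0.76 ] mouth [521.7  20.5  62.6] origin [551.2  20.1  92.5]
```

Request:
{"api": "jog_arm", "payload": {"increments": [{"dx":0,"dy":0,"dz":0,"wx":0,"wy":0,"wz":0,"fingers":0},{"dx":0,"dy":0,"dz":0,"wx":0,"wy":0,"wz":0,"fingers":0},{"dx":0,"dy":0,"dz":0,"wx":0,"wy":0,"wz":0,"fingers":0},{"dx":0,"dy":0,"dz":0,"wx":0,"wy":0,"wz":0,"fingers":0},{"dx":0,"dy":0,"dz":0,"wx":0,"wy":0,"wz":0,"fingers":0}]}}

```text
clock: 6.65
ee_pos: [465.9, 20.8, 276.5]
tool_rot: [0.664, 0.662, -0.244, -0.248]
wrist_force: [-0.1, 0.3, -0.5]
grip_width: 16.6
```

Run:
```python
from two import *
scoop();two("pour",(150,110,120),(180,130,120))
```

```text
t 6.65 tcp [465.9  20.8 276.5] q [ 0.06  0.03 -0.94 -0.26 -0.04  0.04] grip 16.6 F [-0.1  0.3 -0.5]
 jaw [0.005 1.    0.005] az 89.7 appr [ 0.758 -0.    -0.652] gp [583.4  20.7 175.5]
 scoop x [-0.652  0.007 -0.758] mouth [525.9  21.5  64.1] origin [555.5  21.3  93.9]
```

View pics/pour.png

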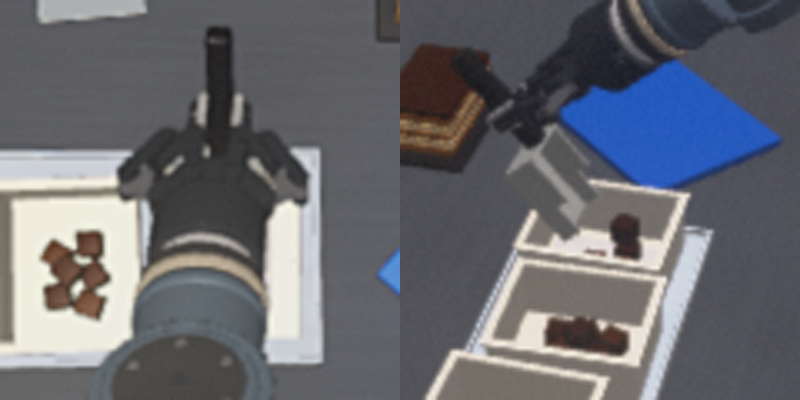

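Side view: dark chunks lie at the -x wall of the tub (crop (625,230), two stacked) plus one at (595,253); the trough interior is hidden. I raise the tipped scoop a little, tip it further, and then look.

Request:
{"api": "jog_arm", "payload": {"increments": [{"dx":0.004,"dy":0,"dz":0.008,"wx":0,"wy":-3,"wz":0,"fingers":0},{"dx":0.004,"dy":0,"dz":0.01,"wx":0,"wy":-3,"wz":0,"fingers":0},{"dx":0,"dy":0,"dz":0.01,"wx":0,"wy":0,"wz":0,"fingers":0},{"dx":0,"dy":0,"dz":0.01,"wx":0,"wy":0,"wz":0,"fingers":0},{"dx":0,"dy":0,"dz":0.0,"wx":0,"wy":0,"wz":0,"fingers":0}]}}

```text
clock: 7.17
ee_pos: [472.9, 20.9, 315.0]
tool_rot: [0.676, 0.674, -0.208, -0.213]
wrist_force: [1.1, -0.5, -1.4]
grip_width: 16.5
```

Run:
```python
from two import *
scoop();two("pour2",(150,110,120),(190,140,90))
```

```text
t 7.17 tcp [472.9  20.9 315. ] q [ 0.06 -0.02 -0.93 -0.31 -0.05  0.04] grip 16.5 F [ 1.1 -0.5 -1.4]
 jaw [0.004 1.    0.005] az 89.8 appr [ 0.823  0.    -0.568] gp [600.4  20.9 226.9]
 scoop x [-0.568  0.007 -0.823] mouth [554.9  21.7 110.1] origin [581.3  21.5 142.9]
```

View pics/pour2.png

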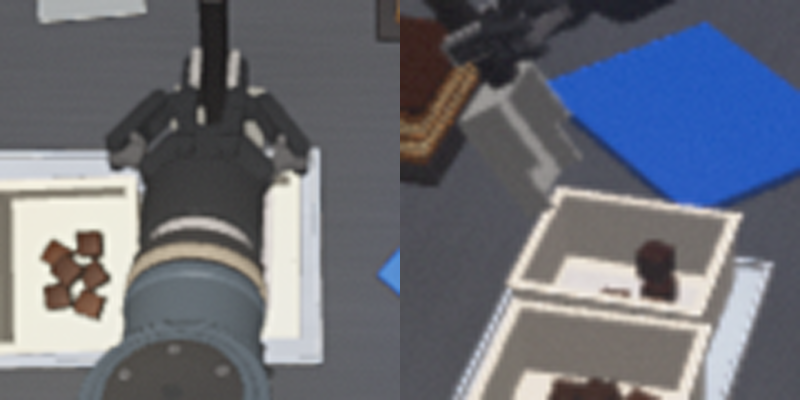

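The scoop's inside (crop (520,130)) shows no dark chunk; it is empty. I level it out and swing back to the board; the top view will then show the tub.

Request:
{"api": "jog_arm", "payload": {"increments": [{"dx":0.008,"dy":0,"dz":0.01,"wx":0,"wy":5,"wz":0,"fingers":0},{"dx":0.009,"dy":0,"dz":0.01,"wx":0,"wy":5,"wz":0,"fingers":0},{"dx":0.01,"dy":0,"dz":0.009,"wx":0,"wy":5,"wz":0,"fingers":0},{"dx":0.011,"dy":0,"dz":0.008,"wx":0,"wy":5,"wz":0,"fingers":0},{"dx":0.011,"dy":0,"dz":0.007,"wx":0,"wy":5,"wz":0,"fingers":0}]}}

```text
clock: 7.68
ee_pos: [520.7, 20.8, 356.7]
tool_rot: [0.614, 0.612, -0.35, -0.354]
wrist_force: [1.3, -0.9, -1.4]
grip_width: 16.6
```

Request:
{"api": "jog_arm", "payload": {"increments": [{"dx":0.012,"dy":0,"dz":0.006,"wx":0,"wy":5,"wz":0,"fingers":0},{"dx":0.013,"dy":0,"dz":0.005,"wx":0,"wy":5,"wz":0,"fingers":0},{"dx":0.013,"dy":0,"dz":0.004,"wx":0,"wy":5,"wz":0,"fingers":0},{"dx":0.013,"dy":0,"dz":0.003,"wx":0,"wy":5,"wz":0,"fingers":0},{"dx":0.014,"dy":0,"dz":0.002,"wx":0,"wy":5,"wz":0,"fingers":0}]}}

```text
clock: 8.1
ee_pos: [586.3, 20.9, 376.0]
tool_rot: [0.524, 0.521, -0.475, -0.478]
wrist_force: [1.1, -0.5, -1.7]
grip_width: 16.8
```

```bash
python3 -c "
from h import *
scoop()"
```

```text
t 8.1 tcp [586.3  20.9 376. ] q [ 0.04  0.31  0.01  1.18 -0.    0.04] grip 16.8 F [ 1.1 -0.5 -1.7]
 jaw [0.006 1.    0.001] az 89.6 appr [ 0.091 -0.    -0.996] gp [600.4  20.8 221.7]
 scoop x [-0.996  0.006 -0.091] mouth [481.5  21.6 181.7] origin [523.6  21.4 182.5]
```

Request:
{"api": "jog_arm", "payload": {"increments": [{"dx":0.014,"dy":0,"dz":0,"wx":0,"wy":5.2,"wz":0,"fingers":0},{"dx":-0.0057,"dy":-0.024,"dz":0,"wx":0,"wy":0,"wz":-2.5,"fingers":0},{"dx":-0.0057,"dy":-0.024,"dz":0,"wx":0,"wy":0,"wz":-2.5,"fingers":0},{"dx":-0.0057,"dy":-0.024,"dz":0,"wx":0,"wy":0,"wz":-2.5,"fingers":0},{"dx":-0.0057,"dy":-0.024,"dz":0,"wx":0,"wy":0,"wz":-2.5,"fingers":0}]}}

```text
clock: 8.52
ee_pos: [577.2, -76.1, 374.6]
tool_rot: [0.544, 0.453, -0.452, -0.543]
wrist_force: [0.4, -0.7, -1.1]
grip_width: 16.9
```

Request:
{"api": "jog_arm", "payload": {"increments": [{"dx":-0.0057,"dy":-0.024,"dz":0,"wx":0,"wy":0,"wz":-2.5,"fingers":0},{"dx":-0.0057,"dy":-0.024,"dz":0,"wx":0,"wy":0,"wz":-2.5,"fingers":0},{"dx":-0.0057,"dy":-0.024,"dz":0,"wx":0,"wy":0,"wz":-2.5,"fingers":0},{"dx":-0.0057,"dy":-0.024,"dz":0,"wx":0,"wy":0,"wz":-2.5,"fingers":0},{"dx":-0.0057,"dy":-0.024,"dz":0,"wx":0,"wy":0,"wz":-2.5,"fingers":0}]}}

```text
clock: 8.93
ee_pos: [548.2, -196.4, 375.1]
tool_rot: [0.591, 0.391, -0.39, -0.589]
wrist_force: [0.4, 0.2, -2.4]
grip_width: 16.9
```

Request:
{"api": "jog_arm", "payload": {"increments": [{"dx":-0.0057,"dy":-0.024,"dz":0,"wx":0,"wy":0,"wz":-2.5,"fingers":0},{"dx":-0.0057,"dy":-0.024,"dz":0,"wx":0,"wy":0,"wz":-2.5,"fingers":0},{"dx":-0.0057,"dy":-0.022,"dz":0,"wx":0,"wy":0,"wz":-2.5,"fingers":0},{"dx":0,"dy":0,"dz":-0.02,"wx":0,"wy":0,"wz":0,"fingers":0},{"dx":0,"dy":0,"dz":-0.02,"wx":0,"wy":0,"wz":0,"fingers":0}]}}

```text
clock: 9.35
ee_pos: [531.4, -267.0, 335.5]
tool_rot: [0.616, 0.352, -0.35, -0.612]
wrist_force: [0.3, 0.2, -1.8]
grip_width: 16.5
```

Run:
```python
from two import *
scoop();two("back",(180,110,190),(170,100,170))
```

```text
t 9.35 tcp [ 531.4 -267.   335.5] q [-0.47  0.38  0.02  1.2  -0.    0.07] grip 16.5 F [ 0.3  0.2 -1.8]
 jaw [ 0.508  0.861 -0.   ] az 59.5 appr [ 0.005 -0.003 -1.   ] gp [ 532.2 -267.5  180.5]
 scoop x [-0.861  0.508 -0.006] mouth [ 427.3 -205.7  150.8] origin [ 463.4 -227.   148.1]
```

View pics/back.png

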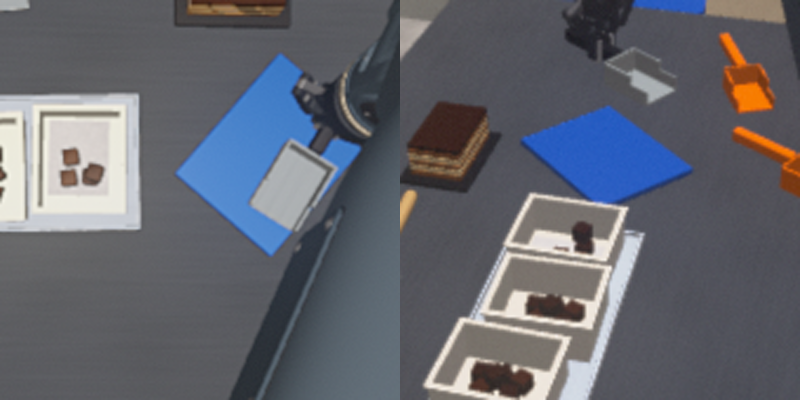

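Top crop: the scoop is empty and three chunks show in the tub, at (71,156), (68,178) and (93,174). The side view shows a fourth stacked on one at (583,232). The other portions are unchanged. Laying the scoop down.

Request:
{"api": "jog_arm", "payload": {"increments": [{"dx":0.003,"dy":0.006,"dz":-0.03,"wx":0,"wy":0,"wz":0,"fingers":0},{"dx":0.003,"dy":0.006,"dz":-0.03,"wx":0,"wy":0,"wz":0,"fingers":0},{"dx":0,"dy":0,"dz":-0.03,"wx":0,"wy":0,"wz":0,"fingers":0},{"dx":0,"dy":0,"dz":-0.02,"wx":0,"wy":0,"wz":0,"fingers":0},{"dx":0,"dy":0,"dz":-0.012,"wx":0,"wy":0,"wz":0,"fingers":0}]}}

```text
clock: 9.87
ee_pos: [536.9, -252.5, 211.9]
tool_rot: [0.614, 0.352, -0.352, -0.613]
wrist_force: [-0.3, -0.1, -1.6]
grip_width: 16.7
```

Request:
{"api": "jog_arm", "payload": {"increments": [{"dx":0,"dy":0,"dz":-0.003,"wx":0,"wy":0,"wz":0,"fingers":0},{"dx":0,"dy":0,"dz":-0.003,"wx":0,"wy":0,"wz":0,"fingers":0},{"dx":0,"dy":0,"dz":-0.002,"wx":0,"wy":0,"wz":0,"fingers":0},{"dx":0,"dy":0,"dz":0,"wx":0,"wy":0,"wz":0,"fingers":0},{"dx":0,"dy":0,"dz":0,"wx":0,"wy":0,"wz":0,"fingers":0}]}}

```text
clock: 10.28
ee_pos: [537.5, -253.3, 207.2]
tool_rot: [0.615, 0.353, -0.351, -0.612]
wrist_force: [-0.2, 0.9, -3.1]
grip_width: 16.6
```

Request:
{"api": "jog_arm", "payload": {"increments": [{"dx":0,"dy":0,"dz":-0.002,"wx":0,"wy":0,"wz":0,"fingers":0},{"dx":0,"dy":0,"dz":-0.002,"wx":0,"wy":0,"wz":0,"fingers":0},{"dx":0,"dy":0,"dz":-0.001,"wx":0,"wy":0,"wz":0,"fingers":0},{"dx":0,"dy":0,"dz":0,"wx":0,"wy":0,"wz":0,"fingers":0},{"dx":0,"dy":0,"dz":0,"wx":0,"wy":0,"wz":0,"fingers":0}]}}

```text
clock: 10.7
ee_pos: [537.1, -253.2, 201.3]
tool_rot: [0.615, 0.352, -0.351, -0.612]
wrist_force: [0.1, -0.3, -1.2]
grip_width: 16.6
```

```bash
python3 -c "
from h import *
scoop()"
```

```text
t 10.7 tcp [ 537.1 -253.2  201.3] q [-0.44  0.49 -0.19  0.89 -0.    0.09] grip 16.6 F [ 0.1 -0.3 -1.2]
 jaw [ 0.506  0.863 -0.   ] az 59.6 appr [ 0.004 -0.002 -1.   ] gp [ 537.7 -253.5   46.3]
 scoop x [-0.863  0.506 -0.004] mouth [ 432.5 -191.9   16.8] origin [ 468.8 -213.1   14. ]
```

Request:
{"api": "jog_arm", "payload": {"increments": [{"dx":0,"dy":0,"dz":-0.001,"wx":0,"wy":0,"wz":0,"fingers":0},{"dx":0,"dy":0,"dz":-0.001,"wx":0,"wy":0,"wz":0,"fingers":0},{"dx":0,"dy":0,"dz":-0.001,"wx":0,"wy":0,"wz":0,"fingers":0},{"dx":0,"dy":0,"dz":0,"wx":0,"wy":0,"wz":0,"fingers":0},{"dx":0,"dy":0,"dz":0,"wx":0,"wy":0,"wz":0,"fingers":0}]}}

```text
clock: 11.12
ee_pos: [537.7, -253.4, 199.9]
tool_rot: [0.616, 0.353, -0.35, -0.611]
wrist_force: [-0.8, 0.2, 12.8]
grip_width: 16.6
```

```bash
python3 -c "
from h import *
scoop()"
```

```text
t 11.12 tcp [ 537.7 -253.4  199.9] q [-0.44  0.49 -0.19  0.89 -0.    0.09] grip 16.6 F [-0.8  0.2 12.8]
 jaw [0.506 0.863 0.   ] az 59.6 appr [ 0.006 -0.003 -1.   ] gp [ 538.7 -253.9   44.9]
 scoop x [-0.863  0.506 -0.007] mouth [ 433.6 -192.3   15.1] origin [ 469.9 -213.6   12.4]
```

Contact at the board height (scoop underside computed at z = 12.4). Releasing, then backing straight up.

Request:
{"api": "jog_arm", "payload": {"increments": [{"dx":0,"dy":0,"dz":0.001,"wx":0,"wy":0,"wz":0,"fingers":0.15},{"dx":0,"dy":0,"dz":0,"wx":0,"wy":0,"wz":0,"fingers":0.3},{"dx":0,"dy":0,"dz":0,"wx":0,"wy":0,"wz":0,"fingers":0.5},{"dx":0,"dy":0,"dz":0,"wx":0,"wy":0,"wz":0,"fingers":0.7},{"dx":0,"dy":0,"dz":0,"wx":0,"wy":0,"wz":0,"fingers":0.8}], "squeeze": 30}}

```text
clock: 11.53
ee_pos: [537.0, -253.1, 198.9]
tool_rot: [0.615, 0.352, -0.351, -0.612]
wrist_force: [-0.6, 1.5, 0.5]
grip_width: 61.3
```

Request:
{"api": "jog_arm", "payload": {"increments": [{"dx":0,"dy":0,"dz":0,"wx":0,"wy":0,"wz":0,"fingers":0.9},{"dx":0,"dy":0,"dz":0.01,"wx":0,"wy":0,"wz":0,"fingers":0.9},{"dx":0,"dy":0,"dz":0.03,"wx":0,"wy":0,"wz":0,"fingers":0.9},{"dx":0,"dy":0,"dz":0.04,"wx":0,"wy":0,"wz":0,"fingers":0.9},{"dx":0,"dy":0,"dz":0.04,"wx":0,"wy":0,"wz":0,"fingers":0.9}]}}

```text
clock: 11.95
ee_pos: [536.5, -252.9, 320.5]
tool_rot: [0.614, 0.352, -0.351, -0.613]
wrist_force: [1.4, -0.2, 0.3]
grip_width: 76.8
```

Request:
{"api": "jog_arm", "payload": {"increments": [{"dx":-0.01,"dy":-0.03,"dz":0.03,"wx":0,"wy":0,"wz":0,"fingers":0.9},{"dx":-0.02,"dy":-0.03,"dz":0.03,"wx":0,"wy":0,"wz":0,"fingers":0.9},{"dx":-0.025,"dy":-0.03,"dz":0,"wx":0,"wy":0,"wz":0,"fingers":0.9},{"dx":-0.025,"dy":-0.03,"dz":0,"wx":0,"wy":0,"wz":0,"fingers":0.9},{"dx":-0.025,"dy":-0.03,"dz":0,"wx":0,"wy":0,"wz":0,"fingers":0.9}]}}

```text
clock: 12.37
ee_pos: [433.6, -399.4, 376.1]
tool_rot: [0.615, 0.353, -0.351, -0.611]
wrist_force: [0.8, -0.4, -0.8]
grip_width: 76.9
```

Run:
```python
from two import *
st();two("end",(70,70,310),(100,100,210))
a=cv2.imread("pics/end.png");f=np.load("top_end.npz")['f'];g=np.load("side_end.npz")['f']
o=np.zeros((600,800,3),np.uint8);r=lambda i,w,h:cv2.resize(i,(w,h),interpolation=cv2.INTER_CUBIC)
o[:300,:400]=r(f[80:230,80:280],400,300);o[300:,:400]=r(f[130:235,255:395],400,300)
o[:300,400:]=r(g[180:285,170:310],400,300);o[300:,400:]=r(g[120:210,200:320],400,300)
cv2.imwrite("pics/end.png",o)
# change in bystanders / portions vs start
f0=np.load("top0.npz")['f'];d=cv2.absdiff(f,f0).max(2)
for n,(y0,y1,x0,x1) in dict(portions=(155,220,95,193),cake=(78,126,260,320),spatjar=(78,120,75,255)).items(): print(n,d[y0:y1,x0:x1].max(),(d[y0:y1,x0:x1]>25).sum())
```

```text
t 12.37 tcp [ 433.6 -399.4  376.1] q [-0.74  0.36  0.08  1.29  0.   -0.22] grip 76.9 F [ 0.8 -0.4 -0.8]
 jaw [ 0.505  0.863 -0.001] az 59.7 appr [ 0.005 -0.003 -1.   ] gp [ 434.3 -400.   221.1]
portions 6 0
cake 8 0
spatjar 8 0
```

View pics/end.png

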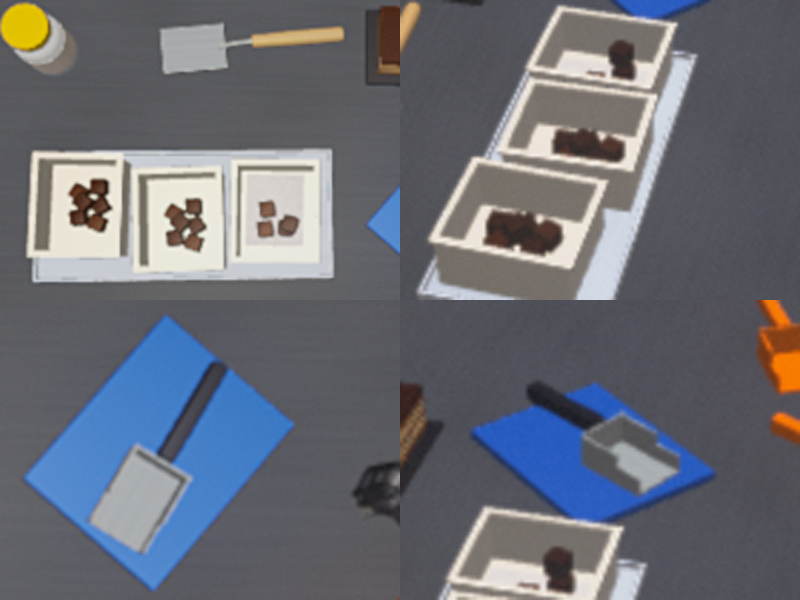

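The final picture shows the scoop empty and upright on the board, the tub holding three visible chunks plus one stacked on top, and nothing else moved.

```bash
python3 -c "
from h import *
print(ctrl.job_done())"
```

```text
the job is handed in; nothing more can be done
None
```

The chunks are tipped into the empty tub, the one nearest the board. The emptied scoop lies right way up on the blue board, and the job was handed in at about 12.5 s.

- **Chunks:** the top view shows three in the tub. The side view shows a fourth stacked on one of them, so the fourth is inferred from two views rather than seen on its own. None are in the scoop or outside the tub.
- **Scoop:** it touched the board with about 13 N and its underside computed at 12.4 mm, against 12 mm for the board top. It was released and the arm backed off clear of it.
- **Bystanders:** in the top view the two filled tubs, cake, jar and spatula showed no pixel change from the start.
- **Disagreements:** the rays from the two cameras missed each other by up to about 5 mm on some corners. Two of my early hand-picked corner pairs were mismatched and were dropped. The tub rim triangulated at 62–65 mm against the stated 68 mm.

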